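Thermobalance beam: release, re-arrest and gauge the travel-stop gap

ROBOT

A 6-joint arm with a two-finger parallel gripper is mounted at the origin on the work surface. World frame = base frame: x ahead of the robot, y to its left, z up, the work surface at z = 0. Lengths are in m, angles in degrees, forces in N, time in s.
With the tool pointing down it reaches from about 0.35 to 0.875 m from the base axis. Payload 4.2 kg.
Tool frame: the origin (TCP) lies midway between the tips of the shut fingers; the grasp point (between the pads) lies 19 mm behind it (arm.tcp_to_grasp is the z of the grasp point in the tool frame, in m); z points along the fingers, y is the line along which they close (so a half turn about z gives the same grasp; the last joint's range is limited). The gripper opens to 85 mm and grips with 20 to 120 N. Pads are 22 mm wide; open, the fingers measure 114 mm over their backs; the gripper's body (76 mm by 85 mm) begins 54 mm behind the grasp point. The pads swing forward as they close: fully open they stand 13 mm farther back than shut.
Start: joints at [-61.616, 22.042, 0.453, 0, -68.411, -14.817], TCP at [0.147, -0.608, 0.231] pointing down, gripper open.
Joint ranges: [-179.83, 179.83], [-69.29, 118.12], [-61.27, 80.66], [-181.25, 117.63], [-171.15, -9.14], [-177.46, 177.46]. Speed limits (degrees/s): [159.86, 159.86, 180, 180, 180, 180].

INTERFACE

Orientations are given as a 3x3 rotation matrix whose columns are the frame's x, y, z axes.
In Python, from workcell import arm gives the robot as it stands. The module is installed in compiled form; this text tells all that it offers.
- The arm moves only by the tool drive_tool, never from a script. Its argument "plan" is a list of rows, each a list of 6 numbers: the shift along the tool's x, y, z in units of 50 mm (1.0 is 50 mm), then the turn, a rotation vector about the tool's x, y, z in units of 6 degrees (1.0 is 6 degrees). A call has 1 to 12 rows; each row shifts and turns the commanded pose from where the row before left it, along the tool's axes as they then stand; what a row does not reach is not made up. A row lasts 1/10 s, in which the tool goes at most 50 mm and 8.59 degrees, less where a joint would pass 70% of its speed; a pose out of reach is approached as far as the arm can. A call is refused whole if a number of a shift passes 1 or a number of a turn 1, either way. A call with a gripper value outside its range is refused whole. "fingers" is the opening, from 0 (shut) to 1 (fully open), set as the call begins (left out, the last holds). The fingers move at their own pace and stop on an object; "grip_force" is the grip in N (left out, the last holds). Time passes only in rows, so rows that do not move let the fingers close. It gives the time, the measured TCP pose, the force, the opening and the grip force at its end, in the units of the state.
- arm.state(): the state, without advancing time (a new reading comes with each control period).
- arm.read_camera(name): name is "scene" or "top"; returns the picture (400x640x3 uint8, red, green, blue); there is no depth.
- arm.camera_params(name): a dict with "intrinsics" (3x3 intrinsics, pixels), "k1" (the pictures are not rectified: a ray, as slopes to the right and down, at radius r is drawn at 1 + k1 r^2 times it, then the intrinsics apply), "world_from_camera" (4x4, takes a point from camera to world coordinates). Camera axes: x right, y down, z forward; pixel columns grow to the right and rows downward; lengths in m; the calibration is good to about 2 mm. A picture is of the moment at which its call begins. camera_params takes no time and is no camera call.
- arm.finish_job(): hands the job in; it is judged then, once.
The state is a dict: "time_s": time; "joint_pos": joint angles; "dq": joint speeds; "joint_efforts": joint torques, N m; "tool_pos": TCP position; "eef_rot": TCP orientation; "ft_force": force on the tool from outside, world axes, zero at the start; "torque": the same for the moment, N m; "finger_gap": finger opening in m; "grasp_force": force on a finger pad.
Only numpy, scipy, OpenCV 4.12 (cv2) and the standard library are available. Lean on these libraries where they do the work, as an engineer would, in place of code of your own. Each camera call takes 0.05 s, during which the arm holds its last target. There are 200 camera calls.

TASK

The beam unit of the thermobalance stands on the bench with its cover off. Swing its arrest lever all the way over so that the beam hangs free, then all the way back so that the beam is seated and arrested again; after that take the taper gauge by its handle and, flat side down and level, slide its blade from the front into the gap between the pad on the beam's end and the stop plate above it, until it drags snugly against both, gently and without jamming it. Finish while still holding the gauge at that depth, and leave the other things on the bench where they are.

Things in the scene. Friction and masses are not known exactly. Their poses are not given: they have to be found in the camera images.
- lever (a joint): arrest lever of the beam unit: 0 = fully over to the unit's left (+y of the unit), beam arrested; 1.2 = fully over to the right, beam released. It turns about the unit's x axis, stays where it is left and needs about 4 N at the knob.
- lever_axis (a point): point on the arrest lever's turning axis, 62 mm above the bench, in front of the unit. Its frame is the whole unit's: x from the unit's front to its back (away from the robot, give or take its yaw), y to its left, z up. The lever swings in the y-z plane through this point, 39 mm in front of the grey box that carries it. The unit is nowhere higher than 155 mm above the bench.
- lever_knob (a point): centre of the lever's black ball knob (16 mm across), 58 mm from the axis on a 7 mm steel rod. At lever 0 it lies 33 mm to the left of the axis and 48 mm above it; at lever 1.2 as far to the right.
- beam: the balance beam, 232 mm long along the unit's y, its origin on its pivot 92 mm above the bench. Arrested, it is level (its z axis upright); released, it swings and settles with its pan end (right end, -y) down by roughly 0.06 rad. The pad is part of it.
- pad (a point): flat steel pad on top of the beam's right end: the lower of the two plates. Origin at the centre of its top face, 100 mm above the bench when the beam is arrested; 30 mm wide (y). Its flat runs from x = -9 to +13 mm; in front of that is a bevel, 8 mm long, sloping down by 6 mm. Same axes as the unit while the beam is level.
- stop: steel stop plate on a post at the unit's right end: the upper plate. Origin at the centre of its lower face, above the pad's origin; axes as the unit. Flat from x = -9 to +13 mm, 30 mm wide, then a front bevel like the pad's but sloping up. The gap to the arrested pad is 6 to 9 mm, different each time, open to the front (-x); the post stands 40 mm to the right (-y).
- gauge_grip (a point): centre of the taper gauge's black handle, a block 50 mm long (x), 18 mm wide (y), 22 mm high (z). The gauge (about 100 to 160 g) lies loose on the bench, flat side down, its steel blade pointing along +x of this frame, z up; this point is 11 mm above the flat underside. Gripped across y from above.
- gauge_tip (a point): tip of the blade, 120 mm ahead (x) of the handle's centre, 1 mm above the underside. Blade 95 mm long, 14 mm wide; underside flat, flush with the handle's; upper face slopes: 2 mm thick at the tip, 11.5 mm at the handle (1 mm per 10 mm). It binds with the tip about 40 to 75 mm past the front edges of the flats.
- gauge: the taper gauge as a whole: origin under the handle's centre, on the flat underside; axes as gauge_grip. Pushed on after it first touches both plates, the force on each plate and the drag along the blade each grow by roughly 1.2 N per mm; snug is about 3 to 6 N of drag.
- weight: bystander: steel knob weight, 28 mm across, 42 mm high; origin under its centre
- tweezers: bystander: steel tweezers lying flat, 110 mm long; origin under the middle
- vial: bystander: small amber vial, 22 mm across, 45 mm high; origin under its centre
- jar: bystander: white jar with a black cap, 52 mm across, 55 mm high; origin under its centre
- beaker: bystander: glass beaker, 50 mm across, 60 mm high; origin under its centre
- screwdriver: bystander: screwdriver with a grey handle, 160 mm long, lying flat; origin under its middle
There are look-alikes about, which are no part of the job. Leave any blue look-alike of the gauge alone.

How it is judged:
By the outcome, as a careful person would: the job done as asked, in the order asked, and still so for the second after the job is handed in, while the arm keeps its last pose, push and grip.
It also fails if it takes over 72 s, if anything falls off the work surface, if the arm or the gripper's body presses on something with over 40 N, if the wrist force passes 120 N, or if a joint passes its speed limit or range.

## Working session

There is one attempt and no reset: what is moved stays moved. The work goes in short steps, Python scripts to look and compute and a tool call to move; the robot and the scene stay as the last step left them, time stands still between calls to the robot, and variables do not carry over. Pictures are saved under pics/ and viewed, at most 10 in all, crops included, and the job is handed in when it is done.

Besides the shell and the picture viewer there is one more tool, called after "Emit:" by a JSON object that holds its "fn" and its "kwargs". drive_tool: Moves the arm, as the interface text tells. Its arguments: {"type":"object","properties":{"plan":{"type":"array"},"fingers":{"type":"number"},"grip_force":{"type":"number"}},"required":["plan"]}

```bash
mkdir -p pics
cat > h.py <<'E'
import numpy as np,cv2
from workcell import arm
def ray(n,px):
    P=arm.camera_params(n);K=np.array(P["intrinsics"]);T=np.array(P["world_from_camera"])
    p=np.array([(px[0]-K[0,2])/K[0,0],(px[1]-K[1,2])/K[1,1]]);s=p.copy()
    for _ in range(30): s=p/(1+P["k1"]*(s@s))
    return T[:3,3],T[:3,:3]@np.array([s[0],s[1],1])
def onz(n,px,z):
    o,d=ray(n,px);return o+d*(z-o[2])/d[2]
def proj(n,X):
    P=arm.camera_params(n);K=np.array(P["intrinsics"]);T=np.array(P["world_from_camera"])
    c=T[:3,:3].T@(np.array(X)-T[:3,3]);s=c[:2]/c[2];s=s*(1+P["k1"]*(s@s))
    return np.array([K[0,0]*s[0]+K[0,2],K[1,1]*s[1]+K[1,2]])
def two(a,b):
    (o,d),(p,e)=ray("scene",a),ray("top",b)
    t=np.linalg.lstsq(np.c_[d,-e],p-o,rcond=None)[0]
    A,B=o+d*t[0],p+e*t[1];return (A+B)/2,np.linalg.norm(A-B)
def snap(n,f):
    im=np.array(arm.read_camera(n))[:,:,::-1].copy();cv2.imwrite("pics/"+f,im);return im
E
python3 - <<'E'
from h import *
for n in("scene","top"):
    snap(n,n+"1.png");P=arm.camera_params(n);print(np.round(P["world_from_camera"],3),np.round(P["intrinsics"],1),P["k1"])
s=arm.state();print(s["eef_rot"],s["tool_pos"],arm.tcp_to_grasp,s["ft_force"])
E
```

```text
[[ 0.791  0.48  -0.379  0.973]
 [ 0.611 -0.603  0.513 -0.566]
 [ 0.018 -0.638 -0.77   0.931]
 [ 0.     0.     0.     1.   ]] [[429.    0.  326.3]
 [  0.  429.  191.6]
 [  0.    0.    1. ]] -0.013063288582561661
[[ 0.005 -0.986  0.165  0.332]
 [-1.    -0.005  0.003  0.008]
 [-0.002 -0.165 -0.986  1.396]
 [ 0.     0.     0.     1.   ]] [[484.3   0.  313.4]
 [  0.  484.3 203.6]
 [  0.    0.    1. ]] -0.05463051839081476
[[-9.72119833e-01 -2.34483918e-01 -5.67991694e-04]
 [-2.34484581e-01  9.72117986e-01  1.89778799e-03]
 [ 1.07154179e-04  1.97806264e-03 -9.99998038e-01]] [ 0.14652955 -0.60705191  0.23032423] -0.0187 [-0.3723382  -0.65946466  0.58960192]
```

View pics/scene1.png

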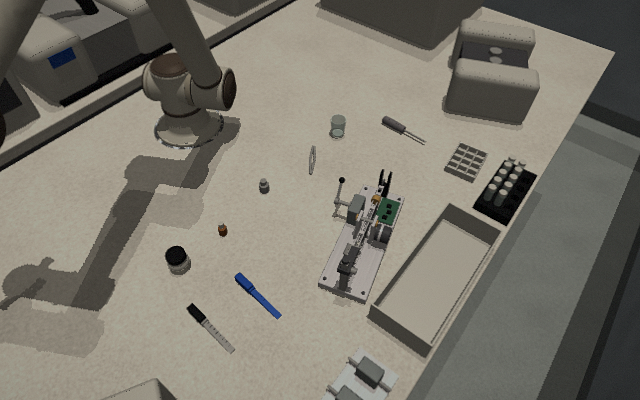

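View pics/top1.png

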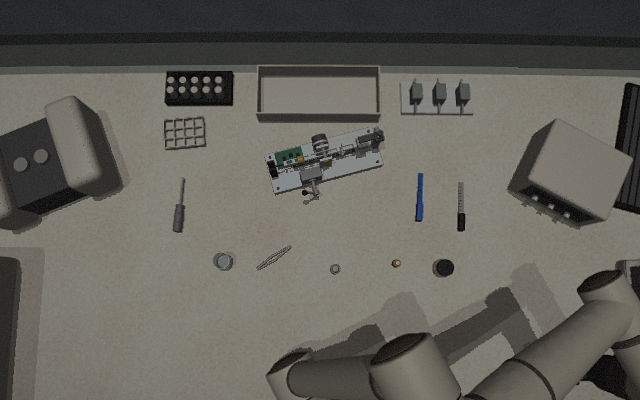

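The scene view shows two gauges: a blue one (scene 258,296; top 420,197) and a black-handled one with a steel blade (scene 210,328; top 461,207). The black-handled one fits the description. The unit is at scene (362,240) and top (325,160), with the knob at scene (342,180). I'll confirm both in an enlarged crop.

Run:
```python
from h import *
a=cv2.imread("pics/scene1.png");b=cv2.imread("pics/top1.png")
r=lambda i,f:cv2.resize(i,None,fx=f,fy=f,interpolation=cv2.INTER_CUBIC)
A=r(a[160:310,310:415],4) # 420x600
C=r(a[295:360,180:245],4.6)
B=r(b[115:210,255:395],2.7) #378x256
C=r(a[295:360,180:245],2.6);D=r(b[170:240,405:475],2.5)
o=np.zeros((600,800,3),np.uint8);o[:,:420]=A;o[:B.shape[0],420:420+B.shape[1]]=B
o[270:270+C.shape[0],425:425+C.shape[1]]=C;o[270:270+D.shape[0],610:610+D.shape[1]]=D
cv2.imwrite("pics/crop1.png",o)
```

```text
(no output)
```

View pics/crop1.png

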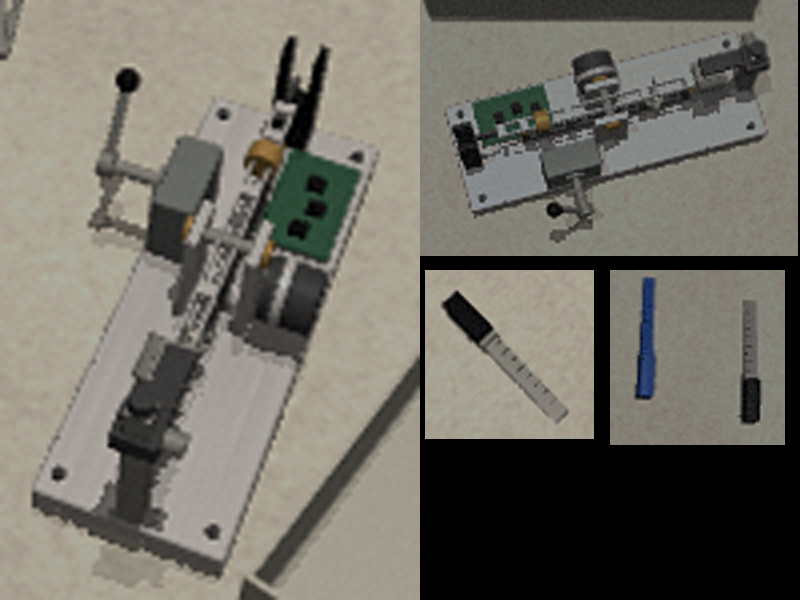

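The crops confirm it: the black-handled gauge with its graduated steel blade is the right one, and the blue one is left alone. The knob is at scene (342,180) and top (305,193). The dark stop head is around scene (348,262) and top (372,137).

Run:
```python
from h import *
np.set_printoptions(precision=4,suppress=True)
print("knob",two((341.7,180),(305,192.8)))
a=cv2.imread("pics/scene1.png");b=cv2.imread("pics/top1.png")
k=onz("top",(305,192.8),.110);print("knob z110",k,onz("scene",(341.7,180),.110))
# plate front corners, top
f=[onz("top",p,.012) for p in((255+475/2.7,115+212/2.7),(255+768/2.7,115+138/2.7))];d=f[0]-f[1];print("plate",f,np.degrees(np.arctan2(-d[0],d[1])))
# gauge handle
for n,im,(x0,x1,y0,y1) in(("scene",a,(180,212,297,330)),("top",b,(450,475,205,240))):
    m=(im[y0:y1,x0:x1].max(2)<60).astype(np.uint8);c=np.argwhere(m)[:,::-1].astype(float)+[x0,y0];print(n,len(c),c.mean(0),onz(n,c.mean(0),.014))
print("tip",onz("scene",(180+560/2.6-425/2.6,295+(417-270)/2.6),.001),onz("top",(405+(749-610)/2.5,170+(300-270)/2.5),.001))
r=lambda i,f:cv2.resize(i,None,fx=f,fy=f,interpolation=cv2.INTER_CUBIC)
o=np.zeros((600,800,3),np.uint8);A=r(a[235:298,315:365],8);B=r(b[120:170,345:395],8);o[:504,:400]=A;o[:400,400:]=B
cv2.imwrite("pics/crop2.png",cv2.convertScaleAbs(o,alpha=1.5))
```

```text
knob (array([0.576 , 0.0354, 0.11  ]), np.float64(0.0009775705660999415))
knob z110 [0.5757 0.035  0.11  ] [0.5764 0.0358 0.11  ]
plate [array([ 0.5941, -0.3299,  0.012 ]), array([ 0.6788, -0.658 ,  0.012 ])] 14.478534059749373
scene 182 [195.8407 312.8956] [ 0.5088 -0.4165  0.014 ]
top 126 [460.8968 221.4762] [ 0.5121 -0.4137  0.014 ]
tip [ 0.6294 -0.4255  0.001 ] [ 0.6313 -0.4221  0.001 ]
```

View pics/crop2.png

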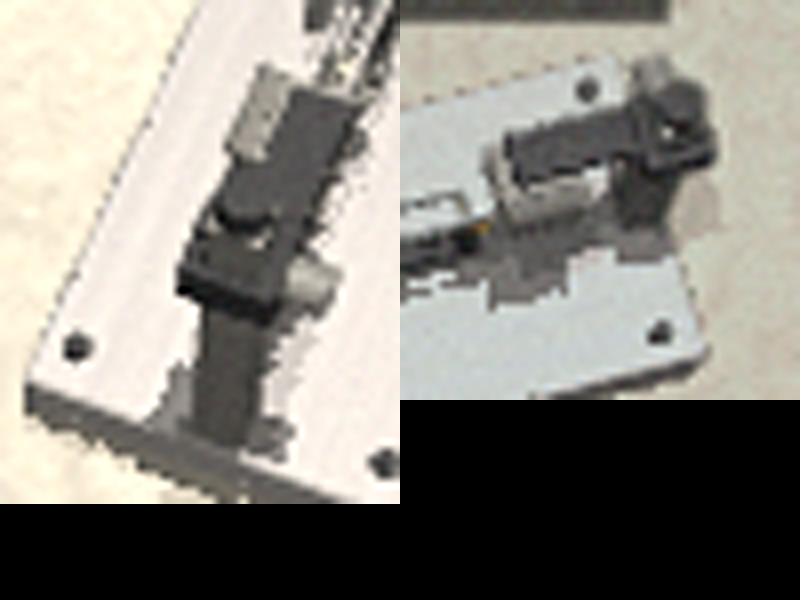

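Crop 2 shows the steel stop and pad strip: its front edge runs from (359,148) to (369,146) in the top view, and from (344,254) to (348,243) in the scene view. The dark arm carries it back to the post. My plate corners were off because I didn't subtract the crop offset, so I'm redoing them.

Run:
```python
from h import *
np.set_printoptions(precision=4,suppress=True)
f=[onz("top",p,.012) for p in((255+55/2.7,115+212/2.7),(255+348/2.7,115+138/2.7))];d=f[0]-f[1];yaw=np.arctan2(-d[0],d[1]);print("plate",f,np.degrees(yaw))
R=np.array([[np.cos(yaw),-np.sin(yaw),0],[np.sin(yaw),np.cos(yaw),0],[0,0,1]])
ax=np.array([.576,.0354,.110])-R@[0,.033,.048];print("axis",ax)
for z in(.094,.1,.11): print("top front",z,onz("top",(358.75,147.75),z),onz("top",(368.75,145.6),z))
for z in(.11,.116,.122): print("scene front",z,onz("scene",(344,254.4),z),onz("scene",(347.75,243),z))
for z in (.094,.1): print("unit",R.T@(onz("top",(363.75,146.7),z)-ax))
for z in (.116,.122): print("unit",R.T@(onz("scene",(345.9,248.7),z)-ax))
t=np.array(arm.state()["tool_pos"]);Rt=np.array(arm.state()["eef_rot"]);print(Rt.T@(ax+[0,0,.14]-t)/.05)
```

```text
plate [array([0.5917, 0.1233, 0.012 ]), array([ 0.6753, -0.194 ,  0.012 ])] 14.755706528889178
axis [0.5844 0.0035 0.062 ]
top front 0.094 [ 0.707 -0.113  0.094] [ 0.7134 -0.141   0.094 ]
top front 0.1 [ 0.7053 -0.1125  0.1   ] [ 0.7116 -0.1403  0.1   ]
top front 0.11 [ 0.7024 -0.1115  0.11  ] [ 0.7087 -0.1391  0.11  ]
scene front 0.11 [ 0.7105 -0.1378  0.11  ] [ 0.6995 -0.1084  0.11  ]
scene front 0.116 [ 0.7124 -0.1409  0.116 ] [ 0.7015 -0.1117  0.116 ]
scene front 0.122 [ 0.7143 -0.1441  0.122 ] [ 0.7035 -0.1151  0.122 ]
unit [ 0.0883 -0.1582  0.032 ]
unit [ 0.0868 -0.1571  0.038 ]
unit [ 0.0855 -0.1569  0.054 ]
unit [ 0.0866 -0.1605  0.06  ]
[-11.3767   9.8157   0.5847]
```

Emit:
{"fn": "drive_tool", "kwargs": {"plan": [[-0.2, 0.2, 0, 0, 0, 0], [-0.5, 0.45, 0, 0, 0, 0], [-0.57, 0.52, 0, 0, 0, 0], [-0.57, 0.52, 0, 0, 0, 0], [-0.57, 0.52, 0, 0, 0, 0], [-0.57, 0.52, 0, 0, 0, 0], [-0.57, 0.52, 0, 0, 0, 0], [-0.57, 0.52, 0, 0, 0, 0], [-0.57, 0.52, 0, 0, 0, 0], [-0.57, 0.52, 0, 0, 0, 0], [-0.57, 0.52, 0, 0, 0, 0], [-0.57, 0.52, 0, 0, 0, 0]], "fingers": 0.5}}

```text
time_s: 1.3
tool_pos: [0.3893, -0.246, 0.2313]
eef_rot: [[-0.972, -0.235, 0.0], [-0.235, 0.972, 0.0], [-0.0, 0.0, -1.0]]
ft_force: [0.3, -0.4, 0.0]
finger_gap: 0.0428
grasp_force: 0.0
```

Emit:
{"fn": "drive_tool", "kwargs": {"plan": [[-0.57, 0.52, 0, 0, 0, -0.2], [-0.57, 0.52, 0, 0, 0, 0], [-0.57, 0.52, 0, 0, 0, 0], [-0.57, 0.52, 0, 0, 0, 0], [-0.57, 0.52, 0, 0, 0, 0], [-0.57, 0.52, 0, 0, 0, 0], [-0.57, 0.52, 0, 0, 0, 0], [-0.57, 0.52, 0, 0, 0, 0], [-0.3, 0.3, 0, 0, 0, 0], [0, 0, 0, 0, 0, 0], [0, 0, 0, 0, 0, 0]]}}

```text
time_s: 2.4
tool_pos: [0.5671, 0.0292, 0.2309]
eef_rot: [[-0.967, -0.255, -0.001], [-0.255, 0.967, -0.0], [0.001, 0.0, -1.0]]
ft_force: [0.3, -0.3, 1.0]
finger_gap: 0.0429
grasp_force: 0.0
```

Run:
```python
from h import *
s=arm.state();Rt=np.array(s["eef_rot"]);t=np.array(s["tool_pos"]);print(t,Rt,s["finger_gap"],np.round(s["ft_force"],2));print(Rt.T@(np.array([.576,.0354,.092])-t)/.05)
```

```text
[0.56711324 0.02917335 0.23088971] [[-9.66812794e-01 -2.55481643e-01 -1.46712352e-03]
 [-2.55481552e-01  9.66813898e-01 -2.51998938e-04]
 [ 1.48281651e-03  1.31187196e-04 -9.99998892e-01]] 0.04290796196740362 [ 0.33 -0.27  1.01]
[-0.20777145  0.07462765  2.77749905]
```

Emit:
{"fn": "drive_tool", "kwargs": {"plan": [[-0.2, 0.08, 0.3, 0, 0, 0], [0, 0, 0.5, 0, 0, 0], [0, 0, 0.5, 0, 0, 0], [0, 0, 0.5, 0, 0, 0], [0, 0, 0.4, 0, 0, 0], [0, 0, 0.3, 0, 0, 0], [0, 0, 0.2, 0, 0, 0], [0, 0, 0.08, 0, 0, 0], [0, 0, 0, 0, 0, 0], [0, 0, 0, 0, 0, 0]]}}

```text
time_s: 3.4
tool_pos: [0.5771, 0.0354, 0.093]
eef_rot: [[-0.967, -0.255, 0.001], [-0.255, 0.967, 0.0], [-0.001, -0.0, -1.0]]
ft_force: [-0.4, 0.1, -0.3]
finger_gap: 0.0428
grasp_force: 0.0
```

Run:
```python
from h import *
r=lambda i,f:cv2.resize(i,None,fx=f,fy=f,interpolation=cv2.INTER_CUBIC)
a=snap("scene","s2.png");b=snap("top","t2.png")
cv2.imwrite("pics/crop3.png",np.hstack([r(a[120:270,280:380],4),r(b[130:280,250:350],4)]))
```

```text
(no output)
```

View pics/crop3.png

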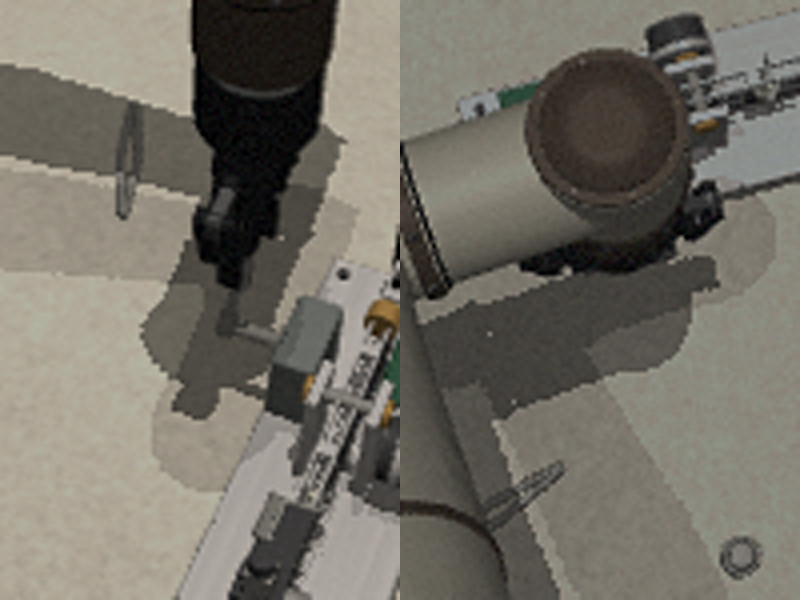

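The knob sits between the fingers (scene crop at about 235,285). Pushing the lever right.

Emit:
{"fn": "drive_tool", "kwargs": {"plan": [[0, -0.1, 0, 0, 0, 0], [0, -0.1, 0, 0, 0, 0], [0, -0.1, 0, 0, 0, 0], [0, -0.1, 0, 0, 0, 0], [0, -0.1, 0, 0, 0, 0], [0, -0.1, 0, 0, 0, 0], [0, -0.1, 0, 0, 0, 0], [0, -0.1, 0, 0, 0, 0], [0, -0.1, 0, 0, 0, 0], [0, -0.1, 0, 0, 0, 0]]}}

```text
time_s: 4.5
tool_pos: [0.5899, -0.013, 0.0927]
eef_rot: [[-0.967, -0.255, 0.001], [-0.255, 0.967, 0.0], [-0.001, 0.0, -1.0]]
ft_force: [0.2, 3.2, 2.7]
finger_gap: 0.0428
grasp_force: 1.9
```

Emit:
{"fn": "drive_tool", "kwargs": {"plan": [[0, -0.1, 0, 0, 0, 0], [0, -0.1, 0, 0, 0, 0], [0, -0.1, 0, 0, 0, 0], [0, 0, 0, 0, 0, 0]]}}

```text
time_s: 4.9
tool_pos: [0.5927, -0.0276, 0.0913]
eef_rot: [[-0.967, -0.254, -0.001], [-0.254, 0.967, 0.001], [0.001, 0.001, -1.0]]
ft_force: [-0.6, 5.5, -0.4]
finger_gap: 0.0429
grasp_force: 2.2
```

Emit:
{"fn": "drive_tool", "kwargs": {"plan": [[0, -0.05, 0, 0, 0, 0], [0, -0.05, 0, 0, 0, 0], [0, 0, 0, 0, 0, 0]]}}

```text
time_s: 5.2
tool_pos: [0.5934, -0.0322, 0.091]
eef_rot: [[-0.967, -0.254, -0.003], [-0.254, 0.967, 0.001], [0.002, 0.001, -1.0]]
ft_force: [-0.7, 5.5, -1.7]
finger_gap: 0.0427
grasp_force: 2.3
```

Emit:
{"fn": "drive_tool", "kwargs": {"plan": [[0, -0.05, 0, 0, 0, 0], [0, -0.05, 0, 0, 0, 0], [0, 0, 0, 0, 0, 0]]}}

```text
time_s: 5.5
tool_pos: [0.5938, -0.0342, 0.0908]
eef_rot: [[-0.967, -0.254, -0.004], [-0.254, 0.967, 0.005], [0.002, 0.006, -1.0]]
ft_force: [-3.6, 16.5, 2.3]
finger_gap: 0.0427
grasp_force: 7.5
```

Emit:
{"fn": "drive_tool", "kwargs": {"plan": [[0, -0.05, 0, 0, 0, 0], [0, -0.05, 0, 0, 0, 0], [0, 0, 0, 0, 0, 0]]}}

```text
time_s: 5.8
tool_pos: [0.5942, -0.0353, 0.0905]
eef_rot: [[-0.967, -0.254, -0.005], [-0.254, 0.967, 0.01], [0.002, 0.01, -1.0]]
ft_force: [-7.9, 29.6, 4.1]
finger_gap: 0.043
grasp_force: 13.9
```

Emit:
{"fn": "drive_tool", "kwargs": {"plan": [[0, -0.05, 0, 0, 0, 0], [0, 0, 0, 0, 0, 0]]}}

```text
time_s: 6.0
tool_pos: [0.5943, -0.0358, 0.0903]
eef_rot: [[-0.967, -0.254, -0.006], [-0.254, 0.967, 0.012], [0.003, 0.013, -1.0]]
ft_force: [-8.9, 37.3, 4.8]
finger_gap: 0.043
grasp_force: 17.1
```

Emit:
{"fn": "drive_tool", "kwargs": {"plan": [[0, 0.15, 0, 0, 0, 0], [0, 0.15, 0, 0, 0, 0], [0, 0.1, 0, 0, 0, 0], [0, 0, 0, 0, 0, 0], [0, 0, 0, 0, 0, 0], [0, 0, 0, 0, 0, 0], [0, 0, 0, 0, 0, 0], [0, 0, 0, 0, 0, 0]]}}

```text
time_s: 6.8
tool_pos: [0.5925, -0.0255, 0.0923]
eef_rot: [[-0.967, -0.254, -0.0], [-0.254, 0.967, -0.0], [0.0, -0.0, -1.0]]
ft_force: [0.5, 0.3, 0.6]
finger_gap: 0.0431
grasp_force: 0.0
```

Run:
```python
from h import *
r=lambda i,f:cv2.resize(i,None,fx=f,fy=f,interpolation=cv2.INTER_CUBIC)
a=snap("scene","s3.png");o=cv2.imread("pics/scene1.png")
cv2.imwrite("pics/crop4.png",cv2.convertScaleAbs(np.hstack([r(a[150:300,310:410],4),r(o[150:300,310:410],4)]),alpha=1.4))
```

```text
(no output)
```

View pics/crop4.png

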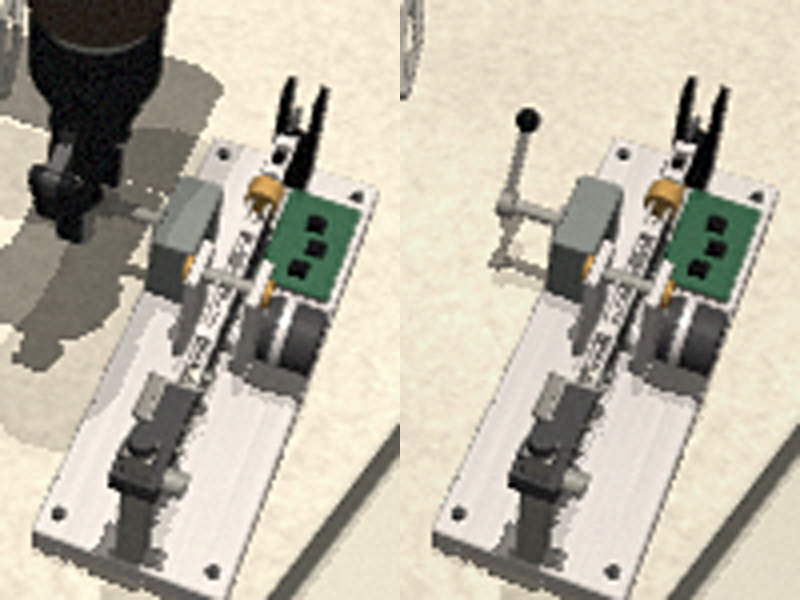

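The beam's left end has risen a little compared with the earlier picture, so it's released. The knob is hidden behind the finger at (70,210). Pushing the lever back.

Emit:
{"fn": "drive_tool", "kwargs": {"plan": [[0, 0.1, 0, 0, 0, 0], [0, 0.1, 0, 0, 0, 0], [0, 0.1, 0, 0, 0, 0], [0, 0.1, 0, 0, 0, 0], [0, 0.1, 0, 0, 0, 0], [0, 0.1, 0, 0, 0, 0], [0, 0.1, 0, 0, 0, 0], [0, 0.1, 0, 0, 0, 0], [0, 0.1, 0, 0, 0, 0], [0, 0.1, 0, 0, 0, 0], [0, 0.1, 0, 0, 0, 0], [0, 0.1, 0, 0, 0, 0]]}}

```text
time_s: 8.05
tool_pos: [0.5774, 0.0332, 0.0923]
eef_rot: [[-0.967, -0.255, 0.001], [-0.255, 0.967, -0.001], [-0.001, -0.001, -1.0]]
ft_force: [3.2, -5.5, -0.8]
finger_gap: 0.0429
grasp_force: 3.4
```

Emit:
{"fn": "drive_tool", "kwargs": {"plan": [[0, 0.1, 0, 0, 0, 0], [0, 0.1, 0, 0, 0, 0], [0, 0, 0, 0, 0, 0]]}}

```text
time_s: 8.35
tool_pos: [0.5738, 0.0427, 0.0915]
eef_rot: [[-0.967, -0.255, -0.002], [-0.255, 0.967, -0.001], [0.002, -0.0, -1.0]]
ft_force: [1.2, -4.6, 0.9]
finger_gap: 0.0429
grasp_force: 2.2
```

Emit:
{"fn": "drive_tool", "kwargs": {"plan": [[0, 0.05, 0, 0, 0, 0], [0, 0.05, 0, 0, 0, 0], [0, 0, 0, 0, 0, 0]]}}

```text
time_s: 8.65
tool_pos: [0.5728, 0.0456, 0.092]
eef_rot: [[-0.967, -0.255, -0.002], [-0.255, 0.967, -0.004], [0.003, -0.003, -1.0]]
ft_force: [4.1, -11.2, 1.9]
finger_gap: 0.0427
grasp_force: 5.5
```

Emit:
{"fn": "drive_tool", "kwargs": {"plan": [[0, 0.05, 0, 0, 0, 0], [0, 0.05, 0, 0, 0, 0], [0, 0, 0, 0, 0, 0]]}}

```text
time_s: 8.95
tool_pos: [0.5723, 0.0468, 0.0919]
eef_rot: [[-0.967, -0.256, -0.002], [-0.256, 0.967, -0.009], [0.004, -0.008, -1.0]]
ft_force: [8.8, -25.2, -0.3]
finger_gap: 0.0425
grasp_force: 10.7
```

Emit:
{"fn": "drive_tool", "kwargs": {"plan": [[0, 0.05, 0, 0, 0, 0], [0, 0, 0, 0, 0, 0]]}}

```text
time_s: 9.15
tool_pos: [0.5717, 0.0484, 0.0936]
eef_rot: [[-0.967, -0.255, -0.002], [-0.255, 0.967, -0.01], [0.005, -0.009, -1.0]]
ft_force: [5.0, -26.4, 9.4]
finger_gap: 0.0427
grasp_force: 13.4
```

Emit:
{"fn": "drive_tool", "kwargs": {"plan": [[0, -0.2, 0, 0, 0, 0], [0, -0.2, 0, 0, 0, 0], [0, 0, 0, 0, 0, 0], [0, 0, -0.2, 0, 0, 0], [0, 0, -0.5, 0, 0, 0], [0, 0, -0.7, 0, 0, 0], [0, 0, -0.7, 0, 0, 0], [0, 0, -0.5, 0, 0, 0], [0, 0, -0.2, 0, 0, 0], [0, 0, 0, 0, 0, 0]]}}

```text
time_s: 10.15
tool_pos: [0.5769, 0.0364, 0.2338]
eef_rot: [[-0.967, -0.256, 0.003], [-0.256, 0.967, 0.001], [-0.003, 0.001, -1.0]]
ft_force: [0.0, 0.5, 0.9]
finger_gap: 0.0428
grasp_force: 0.0
```

Run:
```python
from h import *
s=arm.state();Rt=np.array(s["eef_rot"]);t=np.array(s["tool_pos"]);print(t,np.round(s["ft_force"],2));print(Rt.T@(np.array([.5106,-.4151,.12])-t)/.05, np.degrees(np.arctan2(-Rt[0,1],Rt[1,1])))
```

```text
[0.57694142 0.03640978 0.2337898 ] [0.01 0.48 0.88]
[ 3.60027726 -8.39157362  2.25912599] 14.824245359922358
```

Emit:
{"fn": "drive_tool", "kwargs": {"plan": [[0.2, -0.4, 0, 0, 0, 0], [0.3, -0.7, 0, 0, 0, 0], [0.3, -0.7, 0, 0, 0, 0], [0.3, -0.7, 0, 0, 0, 0], [0.3, -0.7, 0, 0, 0, 0], [0.3, -0.7, 0, 0, 0, 0], [0.3, -0.7, 0, 0, 0, 0], [0.3, -0.7, 0, 0, 0, 0], [0.3, -0.7, 0, 0, 0, 0], [0.3, -0.7, 0, 0, 0, 0], [0.3, -0.8, 0, 0, 0, 0], [0.4, -0.89, 0, 0, 0, 0]]}}

```text
time_s: 11.35
tool_pos: [0.5089, -0.4163, 0.2297]
eef_rot: [[-0.967, -0.256, -0.003], [-0.256, 0.967, 0.003], [0.002, 0.003, -1.0]]
ft_force: [0.9, -0.6, 0.1]
finger_gap: 0.0429
grasp_force: 0.0
```

Emit:
{"fn": "drive_tool", "kwargs": {"plan": [[0, 0, 0.4, 0, 0, 0.8], [0, 0, 0.5, 0, 0, 0.8], [0, 0, 0.5, 0, 0, 0.8], [0, 0, 0.4, 0, 0, 0.75], [0, 0, 0.2, 0, 0, 0], [0, 0, 0, 0, 0, 0], [0, 0, 0, 0, 0, 0]]}}

```text
time_s: 12.05
tool_pos: [0.5097, -0.4161, 0.1323]
eef_rot: [[-0.998, 0.07, -0.0], [0.07, 0.998, -0.0], [0.0, -0.0, -1.0]]
ft_force: [0.8, -0.0, 0.2]
finger_gap: 0.0427
grasp_force: 0.0
```

Run:
```python
from h import *
s=arm.state();Rt=np.array(s["eef_rot"]);t=np.array(s["tool_pos"]);print(t,np.round(s["ft_force"],2));print(Rt.T@(np.array([.5106,-.4151,.004])-t)/.05, np.degrees(np.arctan2(-Rt[0,1],Rt[1,1])))
r=lambda i,f:cv2.resize(i,None,fx=f,fy=f,interpolation=cv2.INTER_CUBIC)
a=snap("scene","s4.png");b=snap("top","t4.png")
cv2.imwrite("pics/crop5.png",np.hstack([r(a[260:360,150:250],4),r(a[150:250,310:410],4)]))
```

```text
[ 0.50973066 -0.41612732  0.13234502] [ 0.83 -0.01  0.21]
[-0.01631326  0.02240092  2.56689195] -4.041004505596999
```

View pics/crop5.png

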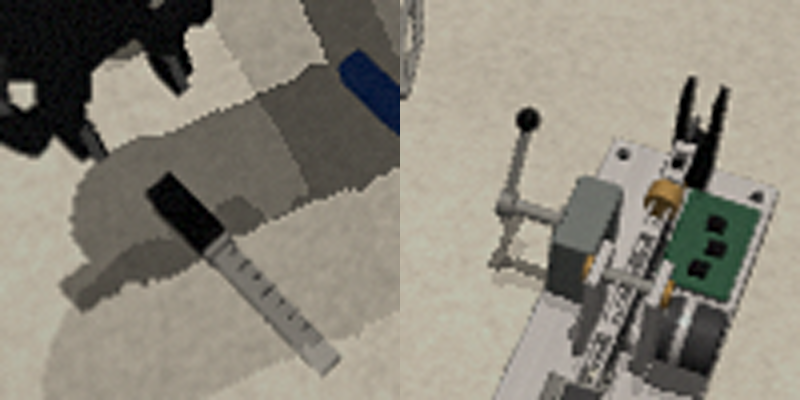

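The lever and knob are back at their starting pixels (scene 342,180). The gauge handle (scene about 196,313) lies below the fingers. Descending to grip it.

Emit:
{"fn": "drive_tool", "kwargs": {"plan": [[0, 0.02, 0.4, 0, 0, 0], [0, 0, 0.5, 0, 0, 0], [0, 0, 0.5, 0, 0, 0], [0, 0, 0.5, 0, 0, 0], [0, 0, 0.3, 0, 0, 0], [0, 0, 0.2, 0, 0, 0], [0, 0, 0.15, 0, 0, 0], [0, 0, 0, 0, 0, 0], [0, 0, 0, 0, 0, 0]]}}

```text
time_s: 13.05
tool_pos: [0.5101, -0.4155, 0.0057]
eef_rot: [[-0.997, 0.072, 0.001], [0.072, 0.997, -0.001], [-0.001, -0.001, -1.0]]
ft_force: [-0.8, -0.3, -0.1]
finger_gap: 0.0428
grasp_force: 0.0
```

Emit:
{"fn": "drive_tool", "kwargs": {"plan": [[0, 0, 0, 0, 0, 0], [0, 0, 0, 0, 0, 0], [0, 0, 0, 0, 0, 0], [0, 0, 0, 0, 0, 0], [0, 0, 0, 0, 0, 0], [0, 0, 0, 0, 0, 0], [0, 0, 0, 0, 0, 0], [0, 0, 0, 0, 0, 0]], "fingers": 0, "grip_force": 60}}

```text
time_s: 13.85
tool_pos: [0.5101, -0.4155, 0.006]
eef_rot: [[-0.997, 0.072, 0.002], [0.072, 0.997, -0.001], [-0.002, -0.001, -1.0]]
ft_force: [0.0, 1.9, 5.7]
finger_gap: 0.0162
grasp_force: 61.8
```

Emit:
{"fn": "drive_tool", "kwargs": {"plan": [[0, 0, -0.1, 0, 0, 0], [0, 0, -0.3, 0, 0, 0], [0, 0, -0.5, 0, 0, 0], [0, 0, -0.5, 0, 0, 0], [0, 0, -0.5, 0, 0, 0], [0, 0, -0.5, 0, 0, -0.7], [0, 0, -0.3, 0, 0, -0.8], [0, 0, 0, 0, 0, -0.8], [0, 0, 0, 0, 0, -0.8], [0, 0, 0, 0, 0, 0], [0, 0, 0, 0, 0, 0], [0, 0, 0, 0, 0, 0]]}}

```text
time_s: 15.05
tool_pos: [0.5094, -0.415, 0.1398]
eef_rot: [[-0.969, -0.249, -0.0], [-0.249, 0.969, 0.0], [0.0, 0.0, -1.0]]
ft_force: [-0.1, -0.5, -1.9]
finger_gap: 0.0165
grasp_force: 60.9
```

```bash
cat > g.py <<'E'
from h import *
yaw=np.radians(14.75)
R=np.array([[np.cos(yaw),-np.sin(yaw),0],[np.sin(yaw),np.cos(yaw),0],[0,0,1]])
ax=np.array([.5844,.0035,.062])
pad=ax+R@[.104,-.158,.038]
def where():
    s=arm.state();Rt=np.array(s["eef_rot"]);t=np.array(s["tool_pos"])
    tip=t+Rt@[-.120,0,0.006]
    print("t",s["time_s"],"tcp",t.round(4),"tilt",np.degrees(Rt[2,:2]).round(2),"yaw",round(np.degrees(np.arctan2(-Rt[0,1],Rt[1,1])),2))
    print("tip rel pad (unit, mm)",((R.T@(tip-pad))*1e3).round(1),"F unit",(R.T@np.array(s["ft_force"])).round(2),"tq",np.round(s["torque"],2),s["finger_gap"])
    return s,Rt,t
E
python3 - <<'E'
from g import *
s,Rt,t=where()
r=lambda i,f:cv2.resize(i,None,fx=f,fy=f,interpolation=cv2.INTER_CUBIC)
a=snap("scene","s5.png");b=snap("top","t5.png")
u=t+Rt@[-.075,0,.006];print(proj("scene",u),proj("top",u),proj("scene",t+Rt@[-.12,0,.005]),proj("top",t+Rt@[-.12,0,.005]))
p=proj("scene",u).astype(int);q=proj("top",u).astype(int)
cv2.imwrite("pics/crop6.png",np.hstack([r(a[max(p[1]-50,0):p[1]+50,p[0]-50:p[0]+50],4),r(b[q[1]-50:q[1]+50,q[0]-50:q[0]+50],4)]));print(p,q)
E
```

```text
t 15.05 tcp [ 0.5094 -0.415   0.1398] tilt [0.01 0.01] yaw 14.4
tip rel pad (unit, mm) [-163.1 -228.4   33.8] F unit [-0.23 -0.44 -1.85] tq [-0.01  0.03  0.09] 0.016542264880008536
[215.37931758 301.7113305 ] [466.61717433 189.67338019] [234.97167309 310.15958422] [461.81747685 173.61463349]
[215 301] [466 189]
```

View pics/crop6.png

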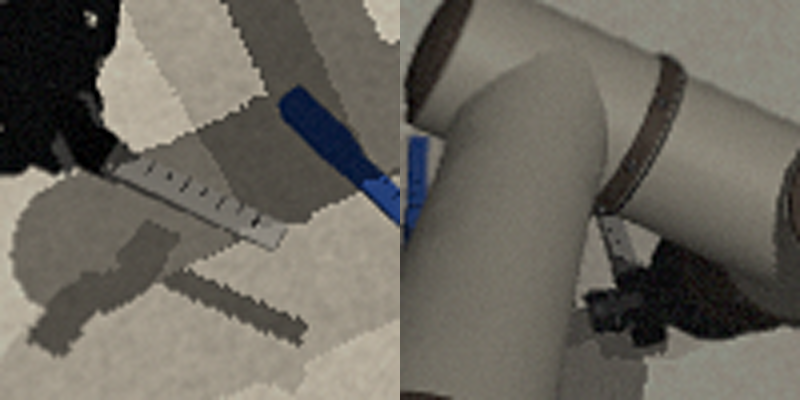

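The tip appears at scene (235,311), against a predicted (235,310), so the grasp is straight and level. Moving to in front of the gap.

Emit:
{"fn": "drive_tool", "kwargs": {"plan": [[0, 0.2, 0, 0, 0, -0.06], [-0.1, 0.45, 0, 0, 0, 0], [-0.2, 0.5, 0, 0, 0, 0], [-0.3, 0.5, 0, 0, 0, 0], [-0.3, 0.5, 0, 0, 0, 0], [-0.3, 0.5, 0, 0, 0, 0], [-0.3, 0.5, 0, 0, 0, 0], [-0.3, 0.5, 0, 0, 0, 0], [-0.3, 0.5, 0, 0, 0, 0], [-0.2, 0.3, 0.3, 0, 0, 0], [-0.06, 0.1, 0.3, 0, 0, 0], [0, 0, 0, 0, 0, 0]]}}

```text
time_s: 16.35
tool_pos: [0.5637, -0.1633, 0.1079]
eef_rot: [[-0.966, -0.257, -0.005], [-0.257, 0.966, 0.001], [0.004, 0.002, -1.0]]
ft_force: [-0.5, 0.8, -2.2]
finger_gap: 0.0161
grasp_force: 60.9
```

Emit:
{"fn": "drive_tool", "kwargs": {"plan": [[0, 0, 0, 0, 0, 0], [0, 0, 0, 0, 0, 0], [0, 0, 0, 0, 0, 0]]}}

```text
time_s: 16.65
tool_pos: [0.5657, -0.1656, 0.1107]
eef_rot: [[-0.967, -0.255, 0.002], [-0.255, 0.967, -0.0], [-0.001, -0.001, -1.0]]
ft_force: [-0.6, -0.5, -1.3]
finger_gap: 0.0161
grasp_force: 60.9
```

Run:
```python
from g import *
s,Rt,t=where()
r=lambda i,f:cv2.resize(i,None,fx=f,fy=f,interpolation=cv2.INTER_CUBIC)
a=snap("scene","s6.png");b=snap("top","t6.png")
for n in("scene","top"):
    print(n,"tip",proj(n,t+Rt@[-.12,0,.005]),"pad L/R front bevel",proj(n,pad+R@[-.017,.015,-.006]),proj(n,pad+R@[-.017,-.015,-.006]))
cv2.imwrite("pics/crop7.png",cv2.convertScaleAbs(np.hstack([r(a[210:310,290:390],4),r(b[110:210,320:420],4)]),alpha=1.4))
```

```text
t 16.65 tcp [ 0.5657 -0.1656  0.1107] tilt [-0.08 -0.03] yaw 14.78
tip rel pad (unit, mm) [-45.1  -0.7   4.9] F unit [-0.73 -0.32 -1.35] tq [ 0.    0.07 -0.01] 0.01607131640178494
scene tip [334.35642575 247.67777806] pad L/R front bevel [348.19310394 249.3125888 ] [343.38436939 259.80786289]
top tip [367.21106819 155.48470798] pad L/R front bevel [358.61684384 148.46607518] [368.9996247  145.87725526]
```

View pics/crop7.png

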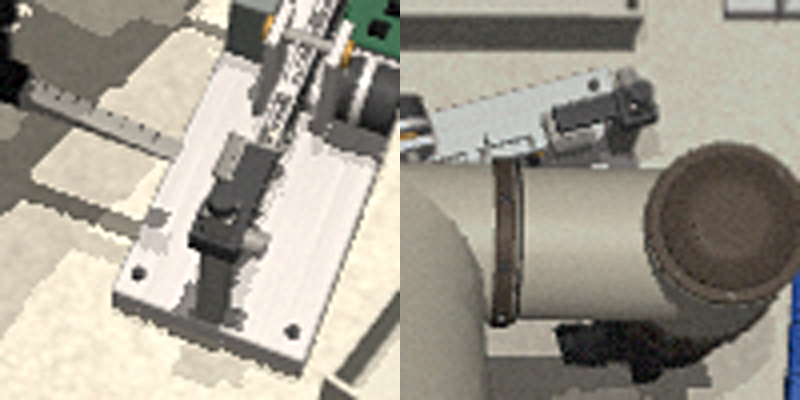

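The tip is at scene (334,248), and the blade's line runs straight into the gap below the strip (about scene 346,252). Lowering to 2 mm above the pad and starting the insertion.

Emit:
{"fn": "drive_tool", "kwargs": {"plan": [[0, 0, 0.06, 0, 0, 0], [-0.1, 0.01, 0, 0, 0, 0], [-0.1, 0, 0, 0, 0, 0], [-0.1, 0, 0, 0, 0, 0], [-0.1, 0, 0, 0, 0, 0], [-0.1, 0, 0, 0, 0, 0], [0, 0, 0, 0, 0, 0], [0, 0, 0, 0, 0, 0]]}}

```text
time_s: 17.55
tool_pos: [0.5894, -0.158, 0.1066]
eef_rot: [[-0.967, -0.256, -0.0], [-0.256, 0.967, 0.0], [0.0, 0.0, -1.0]]
ft_force: [0.3, -0.2, -1.9]
finger_gap: 0.0166
grasp_force: 60.9
```

Emit:
{"fn": "drive_tool", "kwargs": {"plan": [[-0.1, 0, 0, 0, 0, 0], [-0.1, 0, 0, 0, 0, 0], [-0.1, 0, 0, 0, 0, 0], [0, 0, 0, 0, 0, 0], [0, 0, 0, 0, 0, 0]]}}

```text
time_s: 18.05
tool_pos: [0.604, -0.1541, 0.1067]
eef_rot: [[-0.967, -0.256, -0.0], [-0.256, 0.967, 0.0], [0.0, 0.0, -1.0]]
ft_force: [-0.0, -0.0, -1.0]
finger_gap: 0.0166
grasp_force: 60.9
```

```bash
python3 -c "
from g import *
where()"
```

```text
t 18.05 tcp [ 0.604  -0.1541  0.1067] tilt [0.01 0.01] yaw 14.83
tip rel pad (unit, mm) [-5.2  0.7  0.6] F unit [-0.04 -0.01 -0.98] tq [ 0.01  0.07 -0.  ] 0.016624923471679594
```

Emit:
{"fn": "drive_tool", "kwargs": {"plan": [[-0.1, 0, 0, 0, 0, 0], [-0.1, 0, 0, 0, 0, 0], [-0.1, 0, 0, 0, 0, 0], [0, 0, 0, 0, 0, 0], [0, 0, 0, 0, 0, 0]]}}

```text
time_s: 18.55
tool_pos: [0.6185, -0.1503, 0.1066]
eef_rot: [[-0.967, -0.256, -0.0], [-0.256, 0.967, 0.0], [0.0, 0.0, -1.0]]
ft_force: [-0.0, 0.2, -0.7]
finger_gap: 0.0165
grasp_force: 60.9
```

Emit:
{"fn": "drive_tool", "kwargs": {"plan": [[-0.1, 0, 0, 0, 0, 0], [-0.1, 0, 0, 0, 0, 0], [-0.1, 0, 0, 0, 0, 0], [0, 0, 0, 0, 0, 0], [0, 0, 0, 0, 0, 0]]}}

```text
time_s: 19.05
tool_pos: [0.633, -0.1465, 0.1066]
eef_rot: [[-0.967, -0.256, -0.0], [-0.256, 0.967, 0.0], [0.0, 0.0, -1.0]]
ft_force: [0.0, -0.6, -1.3]
finger_gap: 0.0163
grasp_force: 60.9
```

Emit:
{"fn": "drive_tool", "kwargs": {"plan": [[0, 0, 0.01, 0, 0, 0], [0, 0, 0, 0, 0, 0], [0, 0, 0, 0, 0, 0]]}}

```text
time_s: 19.35
tool_pos: [0.6328, -0.1466, 0.1064]
eef_rot: [[-0.967, -0.256, -0.0], [-0.256, 0.967, 0.0], [0.0, 0.0, -1.0]]
ft_force: [0.4, -0.1, -1.2]
finger_gap: 0.0165
grasp_force: 60.9
```

Emit:
{"fn": "drive_tool", "kwargs": {"plan": [[0, 0, 0.01, 0, 0, 0], [0, 0, 0, 0, 0, 0], [0, 0, 0, 0, 0, 0]]}}

```text
time_s: 19.65
tool_pos: [0.6329, -0.1467, 0.106]
eef_rot: [[-0.967, -0.256, 0.0], [-0.256, 0.967, -0.0], [-0.0, -0.0, -1.0]]
ft_force: [0.1, -0.4, -0.3]
finger_gap: 0.0165
grasp_force: 61.0
```

Emit:
{"fn": "drive_tool", "kwargs": {"plan": [[0, 0, 0, 0, 0, 0], [0, 0, 0, 0, 0, 0]]}}

```text
time_s: 19.85
tool_pos: [0.6329, -0.1466, 0.106]
eef_rot: [[-0.967, -0.256, 0.0], [-0.256, 0.967, -0.0], [-0.0, -0.0, -1.0]]
ft_force: [-0.9, -0.5, 0.2]
finger_gap: 0.0167
grasp_force: 61.1
```

Contact with the pad shows at the expected height. Pushing in gently.

Emit:
{"fn": "drive_tool", "kwargs": {"plan": [[-0.06, 0, 0, 0, 0, 0], [-0.04, 0, 0, 0, 0, 0], [0, 0, 0, 0, 0, 0], [0, 0, 0, 0, 0, 0]]}}

```text
time_s: 20.25
tool_pos: [0.6384, -0.1452, 0.1059]
eef_rot: [[-0.967, -0.256, 0.001], [-0.256, 0.967, -0.0], [-0.001, -0.0, -1.0]]
ft_force: [-0.0, 0.7, -0.1]
finger_gap: 0.0165
grasp_force: 61.1
```

Emit:
{"fn": "drive_tool", "kwargs": {"plan": [[-0.05, 0, 0, 0, 0, 0], [-0.03, 0, 0, 0, 0, 0], [0, 0, 0, 0, 0, 0], [0, 0, 0, 0, 0, 0]]}}

```text
time_s: 20.65
tool_pos: [0.6418, -0.1442, 0.1059]
eef_rot: [[-0.967, -0.256, 0.0], [-0.256, 0.967, -0.0], [-0.0, -0.0, -1.0]]
ft_force: [-0.6, -0.7, 0.9]
finger_gap: 0.0162
grasp_force: 61.2
```

Emit:
{"fn": "drive_tool", "kwargs": {"plan": [[-0.04, 0, 0, 0, 0, 0], [-0.02, 0, 0, 0, 0, 0], [0, 0, 0, 0, 0, 0], [0, 0, 0, 0, 0, 0]]}}

```text
time_s: 21.05
tool_pos: [0.6447, -0.1435, 0.1059]
eef_rot: [[-0.967, -0.256, 0.0], [-0.256, 0.967, -0.0], [-0.0, -0.0, -1.0]]
ft_force: [-1.3, -0.7, 0.9]
finger_gap: 0.0164
grasp_force: 61.2
```

Emit:
{"fn": "drive_tool", "kwargs": {"plan": [[-0.04, 0, 0, 0, 0, 0], [0, 0, 0, 0, 0, 0], [0, 0, 0, 0, 0, 0]]}}

```text
time_s: 21.35
tool_pos: [0.6467, -0.1429, 0.1058]
eef_rot: [[-0.967, -0.256, 0.0], [-0.256, 0.967, -0.0], [-0.0, -0.0, -1.0]]
ft_force: [-0.4, 0.4, 1.1]
finger_gap: 0.0165
grasp_force: 61.2
```

Emit:
{"fn": "drive_tool", "kwargs": {"plan": [[-0.04, 0, 0, 0, 0, 0], [0, 0, 0, 0, 0, 0], [0, 0, 0, 0, 0, 0]]}}

```text
time_s: 21.65
tool_pos: [0.6486, -0.1425, 0.1058]
eef_rot: [[-0.967, -0.256, 0.0], [-0.256, 0.967, 0.0], [-0.0, -0.0, -1.0]]
ft_force: [-1.0, -0.2, 0.7]
finger_gap: 0.0164
grasp_force: 61.2
```

Emit:
{"fn": "drive_tool", "kwargs": {"plan": [[-0.04, 0, 0, 0, 0, 0], [0, 0, 0, 0, 0, 0], [0, 0, 0, 0, 0, 0]]}}

```text
time_s: 21.95
tool_pos: [0.6505, -0.142, 0.1058]
eef_rot: [[-0.967, -0.256, 0.0], [-0.256, 0.967, 0.0], [-0.0, -0.0, -1.0]]
ft_force: [-1.5, -0.4, 1.0]
finger_gap: 0.0163
grasp_force: 61.2
```

Emit:
{"fn": "drive_tool", "kwargs": {"plan": [[-0.04, 0, 0, 0, 0, 0], [0, 0, 0, 0, 0, 0], [0, 0, 0, 0, 0, 0]]}}

```text
time_s: 22.25
tool_pos: [0.6525, -0.1414, 0.1058]
eef_rot: [[-0.967, -0.256, 0.0], [-0.256, 0.967, -0.0], [-0.0, -0.0, -1.0]]
ft_force: [-1.6, 0.5, 0.8]
finger_gap: 0.0164
grasp_force: 61.2
```

Emit:
{"fn": "drive_tool", "kwargs": {"plan": [[-0.04, 0, 0, 0, 0, 0], [0, 0, 0, 0, 0, 0], [0, 0, 0, 0, 0, 0]]}}

```text
time_s: 22.55
tool_pos: [0.6544, -0.1409, 0.1058]
eef_rot: [[-0.967, -0.256, 0.0], [-0.256, 0.967, 0.0], [-0.0, -0.0, -1.0]]
ft_force: [-0.9, -1.0, 1.6]
finger_gap: 0.0165
grasp_force: 61.3
```

Emit:
{"fn": "drive_tool", "kwargs": {"plan": [[-0.03, 0, 0, 0, 0, 0], [0, 0, 0, 0, 0, 0], [0, 0, 0, 0, 0, 0]]}}

```text
time_s: 22.85
tool_pos: [0.6557, -0.1406, 0.1058]
eef_rot: [[-0.967, -0.256, 0.0], [-0.256, 0.967, 0.0], [-0.0, -0.0, -1.0]]
ft_force: [-1.0, -0.6, 1.8]
finger_gap: 0.0167
grasp_force: 61.3
```

Emit:
{"fn": "drive_tool", "kwargs": {"plan": [[-0.03, 0, -0.005, 0, 0, 0], [0, 0, 0, 0, 0, 0], [0, 0, 0, 0, 0, 0]]}}

```text
time_s: 23.15
tool_pos: [0.6574, -0.1401, 0.106]
eef_rot: [[-0.967, -0.256, 0.0], [-0.256, 0.967, 0.0], [-0.0, -0.0, -1.0]]
ft_force: [-0.6, -0.4, 0.7]
finger_gap: 0.0163
grasp_force: 61.2
```

Emit:
{"fn": "drive_tool", "kwargs": {"plan": [[-0.03, 0, 0, 0, 0, 0], [0, 0, 0, 0, 0, 0], [0, 0, 0, 0, 0, 0]]}}

```text
time_s: 23.45
tool_pos: [0.6587, -0.1397, 0.106]
eef_rot: [[-0.967, -0.256, 0.0], [-0.256, 0.967, 0.0], [-0.0, 0.0, -1.0]]
ft_force: [-0.8, -0.2, 0.8]
finger_gap: 0.0166
grasp_force: 61.2
```

Emit:
{"fn": "drive_tool", "kwargs": {"plan": [[-0.03, 0, 0, 0, 0, 0], [0, 0, 0, 0, 0, 0], [0, 0, 0, 0, 0, 0]]}}

```text
time_s: 23.75
tool_pos: [0.6601, -0.1394, 0.106]
eef_rot: [[-0.967, -0.256, 0.0], [-0.256, 0.967, 0.0], [-0.0, 0.0, -1.0]]
ft_force: [0.2, -0.1, -0.9]
finger_gap: 0.0164
grasp_force: 61.2
```

Emit:
{"fn": "drive_tool", "kwargs": {"plan": [[-0.02, 0, 0, 0, 0, 0], [0, 0, 0, 0, 0, 0], [0, 0, 0, 0, 0, 0]]}}

```text
time_s: 24.05
tool_pos: [0.6608, -0.1392, 0.106]
eef_rot: [[-0.967, -0.256, -0.001], [-0.256, 0.967, 0.0], [0.0, 0.0, -1.0]]
ft_force: [-1.9, -0.5, -0.2]
finger_gap: 0.0166
grasp_force: 61.2
```

Emit:
{"fn": "drive_tool", "kwargs": {"plan": [[-0.02, 0, 0, 0, 0, 0], [0, 0, 0, 0, 0, 0], [0, 0, 0, 0, 0, 0]]}}

```text
time_s: 24.35
tool_pos: [0.6615, -0.139, 0.106]
eef_rot: [[-0.967, -0.256, -0.001], [-0.256, 0.967, -0.0], [0.001, 0.0, -1.0]]
ft_force: [-3.3, -0.4, 1.1]
finger_gap: 0.0166
grasp_force: 61.2
```

Emit:
{"fn": "drive_tool", "kwargs": {"plan": [[-0.02, 0, 0, 0, 0, 0], [0, 0, 0, 0, 0, 0], [0, 0, 0, 0, 0, 0]]}}

```text
time_s: 24.65
tool_pos: [0.6623, -0.1388, 0.1059]
eef_rot: [[-0.967, -0.256, -0.002], [-0.256, 0.967, -0.0], [0.001, 0.0, -1.0]]
ft_force: [-4.8, -2.0, 3.0]
finger_gap: 0.0169
grasp_force: 61.3
```

Drag is now about 5 N, which is in the snug range. Checking that it holds steady.

Run:
```python
from g import *
F=[]
for i in range(10):
    arm.read_camera("scene");F.append(R.T@np.array(arm.state()["ft_force"]))
print(np.mean(F,0).round(2),np.std(F,0).round(2));where()
```

```text
[-5.11 -0.1   0.66] [0.52 0.59 0.35]
t 25.15 tcp [ 0.6625 -0.1387  0.1059] tilt [0.06 0.02] yaw 14.82
tip rel pad (unit, mm) [55.3  0.8 -0.3] F unit [-5.56  0.07  0.75] tq [-0.33  1.36  0.03] 0.016118852400586508
```

Drag holds at 5.1 N, with the gauge level and centred on the pad. Handing in.

```bash
python3 -c "
from workcell import arm
print(arm.finish_job())"
```

```text
the job is handed in; nothing more can be done
None
```

I swung the lever fully over to release the beam and fully back to arrest it. The gauge is now held level in the gap at about 5 N of drag, and the job is handed in after about 25 s of robot time; no verdict came back.

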